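# Press a finial home in the screw press

## Robot

A 6-joint arm with a two-finger parallel gripper is mounted at the origin on the work surface. World frame = base frame: x ahead of the robot, y to its left, z up, the work surface at z = 0. Lengths are in m, angles in rad, forces in N, time in s.
With the tool pointing down it reaches from about 0.3 to 0.875 m from the base axis. Payload 6.4 kg.
Tool frame: the origin (TCP) lies midway between the tips of the shut fingers; the grasp point (between the pads) lies 19 mm behind it; z points along the fingers, y is the line along which they close (so a half turn about z gives the same grasp; the last joint's range is limited). The gripper opens to 85 mm and grips with 20 to 120 N. Pads are 22 mm wide; open, the fingers measure 114 mm over their backs; the gripper's body (76 mm by 85 mm) begins 54 mm behind the grasp point. The pads swing forward as they close: fully open they stand 13 mm farther back than shut.
Start: joints at [-1.504, 0.181, 1.607, -0, 1.354, -0.206], TCP at [0.155, -0.554, 0.231] pointing down, gripper open.
Joint ranges: [-2.99, 2.99], [-0.89, 2.07], [0.3, 2.58], [-1.14, 4.28], [0, 2.63], [-3.12, 3.12]. Speed limits (rad/s): [2.57, 2.57, 3.01, 3.14, 3.14, 3.14].

## Interface

Orientations are given as a rotation vector (axis times angle).
In Python, from rig import ctrl, camera gives the robot as it stands.
- The arm moves only by the tool drive_tool, never from a script. Its argument "motion" is a list of rows, each an object with "translation": the shift along the tool's x, y, z normalised to -1 to 1, where 1 is 50 cm, a list of three; "twist": the turn, a rotation vector about the tool's x, y, z normalised to -1 to 1, where 1 is pi/2 rad, a list of three; "hand": the opening, from -1 (shut) to 1 (fully open). In form: [{"translation": [dx, dy, dz], "twist": [wx, wy, wz], "hand": hand}, ...]. A call has 1 to 20 rows; each row is the pose to reach, as a shift and turn from the pose commanded when the call began, along the tool's axes at that moment; what a row does not reach only later rows make up. A row lasts 1/12 s, in which the tool goes at most 41.7 mm and 7.16 degrees, less where a joint would pass 70% of its speed; a pose out of reach is approached as far as the arm can. A call with a number of a shift or a turn outside -1 to 1 is refused whole. A call with a gripper value outside its range is refused whole. The fingers move at their own pace and stop on an object; "grip_force" is the grip in N (left out, the last holds). Time passes only in rows, so rows that repeat a pose let the fingers close. It gives the time, the measured TCP pose, the force, the opening and the grip force at its end, in the units of the state.
- ctrl.state(): the state, without advancing time (a new reading comes with each control period).
- camera(name): name is "scene" or "top" or "wrist"; returns a dict with "image" (480x640x3 uint8, red, green, blue), "z_map" (480x640 float32, m along the optical axis (not along the pixel's ray), 0 where there is no reading), "fx", "fy", "cx", "cy" (pixels), "k1" (the pictures are not rectified: a ray, as slopes to the right and down, at radius r is drawn at 1 + k1 r^2 times it, then the intrinsics apply), "T" (4x4, takes a point from camera to world coordinates); the wrist camera has in their place "tool_from_camera" (4x4, takes a point from camera to tool coordinates, whose origin is the TCP and whose axes are the flange's). Camera axes: x right, y down, z forward; pixel columns grow to the right and rows downward; lengths in m; the calibration is good to about 2 mm. A picture is of the moment at which its call begins: read the wrist's pose just before it.
- ctrl.finish_job(): hands the job in; it is judged then, once.
The state is a dict: "clock": time; "joint_positions": joint angles; "qd": joint speeds; "tau": joint torques, N m; "position": TCP position; "ee_rot": TCP orientation; "ft_force": force on the tool from outside, world axes, zero at the start; "torque": the same for the moment, N m; "grip_width": finger opening in m; "finger_force": force on a finger pad.
Only numpy, scipy, OpenCV 4.12 (cv2) and the standard library are available. Lean on these libraries where they do the work, as an engineer would, in place of code of your own. Each camera call takes 0.05 s, during which the arm holds its last target. There are 200 camera calls.

## Task

The pagoda-roof puppet base waits at the front of the screw press with the tight dowel of its finial not yet home: slide the base gently back along the bed against the rear stop, under the screw. Turn the knob clockwise, letting your grip travel down with it rather than dragging on it, until the dowel bottoms in its hole and the knob goes distinctly stiff, pressing firmly but without crushing the finial; then back the screw off again until its foot stands clear of the finial by a few millimetres. The wet horse, the jars and the bell must stay where they are.

Things in the scene. Friction and masses are not known exactly. Their poses are not given: they have to be found in the camera images.
- press: green two-pillar bench glue press, fixed; origin on the counter under the screw axis, x from the open loading front to the rear stop, z up. Pillars 22 mm thick, 92 mm left and right of the axis; crosshead on them 50 mm deep, 240 mm wide, 165 to 195 mm above the counter, its middle boss (44 mm round) up to 208 mm, pillar nuts up to 213 mm
- press_axis (a point): point of the bed surface (30 mm above the counter) on the screw axis. Bed 136 mm wide, from 190 mm before to 100 mm behind it; two wooden fences 104 mm apart, 18 mm high, run from 75 mm before it back to a wooden rear stop whose face is 75 mm behind it. Axes as the press
- foot: the screw's foot, a 40 mm steel disc with cork face, moved up and down by the knob, not turning; origin at the centre of its underside, 142 to 145 mm above the counter at the start. 40 to 60 N (0.19 to 0.29 N m at the knob) bottoms the dowel well; under 25 N is too little, and 80 N crushes the finial. Let go under load, the quick thread springs back a little
- knob (a joint): turn of the press knob in rad, growing clockwise from above; knob, screw and foot sink 4.77 mm per rad (30 mm a turn). Starts at 0 to 0.4, ends at 5.5. Drag 0.045 N m either way (so up to 0.09 less is felt at a standstill than in motion); its weight adds 0.03 clockwise; each 10 N of foot force resists with 0.048 N m: 0.06 while the dowel slides (12 N), then climbing steeply once it bottoms
- knob_grip (a point): on the screw axis at mid height of the knob: round black fluted knob with a white mark, 48 mm diameter, 30 mm tall (15 mm above and below this point), underside 247 to 250 mm above the counter at the start; it sinks as it turns. Only the screw is below it, down to the boss
- roof: loose wooden puppet base shaped like a two-tier pagoda roof with gold hips, 150 mm long (its x, along the press), 100 mm wide, 58 mm high, about 0.5 kg, needs 3 to 9 N to slide; origin at the centre of its underside; plinth with upright sides 24 mm high. Starts 50 to 95 mm before its final place, square to the fences, about 2 mm play each side
- roof_axis (a point): centre of the underside of the pagoda-roof base, straight under the finial; it belongs on the press axis
- roof_front (a point): middle of the front face of the plinth, 12 mm above the bed: the place to push, along the roof's x
- finial: gold gourd-shaped finial, 36 mm high, flat top 24 mm across, on a 12 mm dowel in the middle of the roof; origin at the centre of its underside. It stands 3 to 9 mm too high; the depth of the hand-bored blind hole differs by 6 mm from piece to piece, so its final height is not known beforehand (underside 58 to 64 mm above the roof's underside)
- horse: freshly lacquered crimson horse on a 110 by 50 mm plinth, 130 mm high; origin at the centre of its underside; it must stay where it is
- jar_a: dark brown glazed jar with lid, 86 mm diameter, 103 mm high; origin at the centre of its underside
- jar_b: lighter brown glazed jar with lid, 86 mm diameter, 103 mm high; origin at the centre of its underside
- bell: chrome push-button desk bell, 84 mm diameter, 53 mm high; origin at the centre of its underside
- crosshead (a joint): lift of the press's crosshead in m: cast iron on two pillars, it gives 1 mm upward per 100 N that the finial or a hand lifting the knob puts on the screw (downward if a hand leans on the knob). The hand should put no more than a few newtons on the knob along its axis, lifting or leaning
- finial_top (a point): centre of the finial's flat top
There are look-alikes about, which are no part of the job. What is shaped like the roof but purple is not meant.

How it is judged:
By the outcome, as a careful person would: the job done as asked, in the order asked, and still so for the second after the job is handed in, with the robot touching nothing.
It also fails if it takes over 72 s, if anything falls off the work surface, if the arm or the gripper's body presses on something with over 40 N, if the wrist force passes 120 N, or if a joint passes its speed limit or range.

## Working session

There is one attempt and no reset: what is moved stays moved. The work goes in short steps, Python scripts to look and compute and a tool call to move; the robot and the scene stay as the last step left them, time stands still between calls to the robot, and variables do not carry over. Pictures are saved under pics/ and viewed, at most 10 in all, crops included, and the job is handed in when it is done.

Besides the shell and the picture viewer there is one more tool, called after "Call:" as name(argument=value, ...) on one line, values as JSON. drive_tool: Moves the arm, as the interface text tells. Its arguments: {"type":"object","properties":{"motion":{"type":"array","items":{"type":"object","properties":{"translation":{"type":"array","items":{"type":"number"}},"twist":{"type":"array","items":{"type":"number"}},"hand":{"type":"number"}}}},"grip_force":{"type":"number"}},"required":["motion"]}

```bash
mkdir -p pics; cat > h.py <<'E'
import numpy as np, cv2
from rig import ctrl, camera
from scipy.spatial.transform import Rotation as R
def world(c, T=None):
    T = c["T"] if T is None else T
    h,w=c["z_map"].shape
    K=np.array([[c["fx"],0,c["cx"]],[0,c["fy"],c["cy"]],[0,0,1]])
    u,v=np.meshgrid(np.arange(w),np.arange(h))
    p=cv2.undistortPoints(np.stack([u,v],-1).reshape(-1,1,2).astype(float),K,np.array([c["k1"],0,0,0])).reshape(h,w,2)
    z=c["z_map"]; P=np.stack([p[...,0]*z,p[...,1]*z,z],-1)
    return P@T[:3,:3].T+T[:3,3]
E
python3 - <<'E'
from h import *
for n in("scene","top"):
    c=camera(n); cv2.imwrite(f"pics/{n}0.png",c["image"][...,::-1]); np.savez(f"{n}0.npz",img=c["image"],P=world(c),z=c["z_map"]); print(n,c["fx"],c["k1"],c["T"].round(3).tolist())
print(ctrl.state())
E
```

```text
scene 457.57928351209773 -0.05665456559018289 [[-0.567, 0.483, -0.667, 1.32], [0.824, 0.336, -0.456, 0.506], [0.004, -0.808, -0.589, 0.865], [0.0, 0.0, 0.0, 1.0]]
top 589.6174571108785 -0.14248007963034726 [[-0.02, -0.982, 0.185, 0.244], [-1.0, 0.02, 0.002, -0.02], [-0.006, -0.185, -0.983, 1.749], [0.0, 0.0, 0.0, 1.0]]
{'clock': 0.1, 'joint_positions': array([-1.50429636e+00,  1.81486034e-01,  1.60792664e+00, -1.26412343e-05,
        1.35377253e+00, -2.06348509e-01]), 'qd': array([ 5.36081443e-04, -2.28371834e-03, -4.68875997e-03, -6.36505419e-05,
        4.12166498e-04,  1.60097426e-03]), 'tau': array([ 1.10280012e-03, -4.45877087e+01, -3.52235520e+01, -2.57037691e-04,
        4.15187053e-03,  2.07391463e-05]), 'position': array([ 0.15490071, -0.55322391,  0.23045438]), 'ee_rot': array([-3.11082764e+00, -4.27049246e-01, -1.55359461e-04]), 'ft_force': array([0.88403655, 0.84394462, 0.15192387]), 'torque': array([-0.02451186,  0.00906133,  0.00209786]), 'finger_force': 0.0, 'grip_width': 0.08525217597835556}
```

View pics/scene0.png

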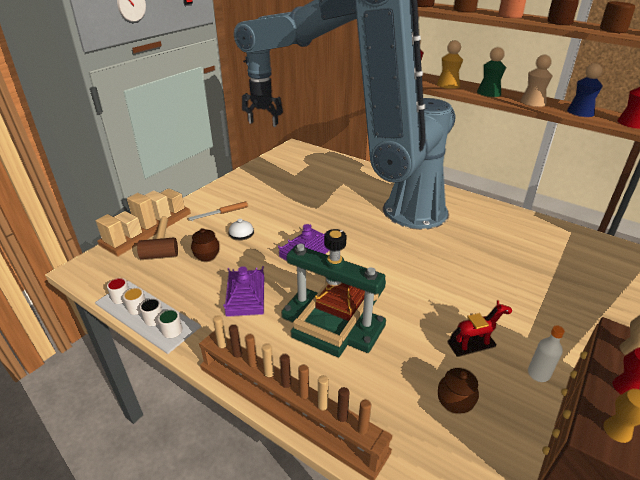

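View pics/top0.png

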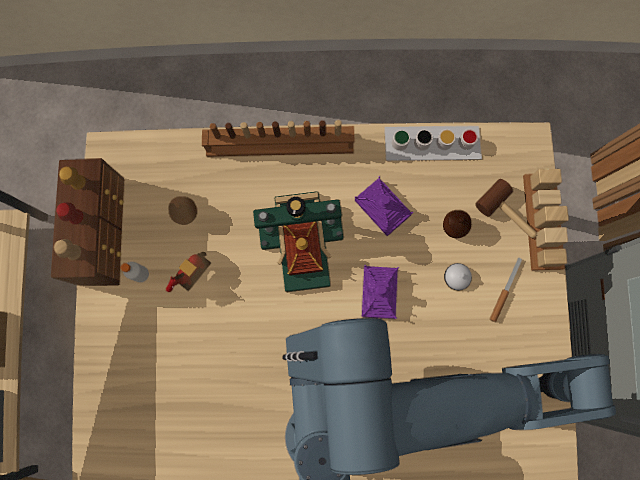

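The scene view shows the press at about (335,300), with the front facing the robot. In the top view the knob is at (296,206), the red roof at (303,248), the horse at (190,270), jars at (183,210) and (457,223), and the bell at (458,277). Purple roofs stand at (383,206) and (380,292).

```bash
python3 - <<'E'
from h import *
d=np.load("top0.npz"); P=d["P"]; img=d["img"].astype(int); z=d["z"]
box=np.zeros(z.shape,bool); box[180:300,240:355]=True; box&=z>0
def rect(m,n):
    q=P[m]; 
    r=cv2.minAreaRect(q[:,:2].astype(np.float32)); print(n,len(q),"c",np.round(r[0],4),"sz",np.round(r[1],4),"ang",round(r[2],2),"z",np.percentile(q[:,2],[5,50,95]).round(4))
Z=P[...,2]; r,g,b=img[...,0],img[...,1],img[...,2]
rect(box&(Z>.188)&(Z<.2)&(g>r)&(g>b),"crosshead")
rect(box&(Z>.265)&(Z<.295),"knobtop")
rect(box&(Z>.20)&(Z<.218),"nuts+boss")
rect(box&(Z>.025)&(Z<.035)&(g>r),"bed")
roof=box&(r>g+35)&(r>b+40)&(Z>.035)&(Z<.15)
rect(roof,"roof"); rect(box&(Z>.11)&(Z<.15),"finial")
rect(roof&(Z<.062),"plinth")
# nuts separately
m=(box&(Z>.20)&(Z<.218)).astype(np.uint8)
n,l,s,c=cv2.connectedComponentsWithStats(m)
for i in range(1,n):
    if s[i,4]>15: q=P[l==i]; print(c[i].round(1),s[i,4],q.mean(0).round(4))
s=np.load("scene0.npz");P2=s["P"];Z2=P2[...,2];bx=np.zeros(Z2.shape,bool);bx[225:360,270:400]=True
m=bx&(Z2>.24)&(Z2<.30)&(s["z"]>0); q=P2[m];print("scene knob",len(q),q.min(0),q.max(0),np.median(q,0))
m=bx&(Z2>.24)&(Z2<.30);q=q[q[:,2]>np.percentile(q[:,2],60)];print(q.mean(0))
rr,gg,bb=[s["img"][...,i].astype(int) for i in range(3)]
m=bx&(Z2>.188)&(Z2<.2)&(gg>rr)&(gg>bb);q=P2[m];r=cv2.minAreaRect(q[:,:2].astype(np.float32));print(r,q[:,2].mean())
t=img[180:320,230:360].astype(np.uint8);t2=s["img"][220:360,260:400]
cv2.imwrite("pics/crop.png",np.hstack([cv2.resize(t,(371,400)),cv2.resize(t2,(400,400))])[...,::-1])
E
```

```text
crosshead 997 c [0.6172 0.0584] sz [0.0519 0.2372] ang 6.01 z [0.1895 0.1945 0.199 ]
knobtop 289 c [0.6173 0.0575] sz [0.0485 0.0491] ang 68.88 z [0.2714 0.2786 0.2838]
nuts+boss 291 c [0.6165 0.0566] sz [0.0458 0.235 ] ang 5.69 z [0.2004 0.2052 0.2137]
bed 1189 c [0.5729 0.0531] sz [0.2902 0.2466] ang 6.59 z [0.0255 0.03   0.0342]
roof 1460 c [0.5909 0.0556] sz [0.2351 0.1232] ang 5.95 z [0.0566 0.0715 0.0979]
finial 102 c [0.5855 0.0771] sz [0.1183 0.0585] ang 53.43 z [0.1122 0.1354 0.1439]
plinth 240 c [0.5909 0.0555] sz [0.2344 0.1234] ang 6.35 z [0.0464 0.0587 0.0618]
[331.  207.5] 73 [ 0.6267 -0.0344  0.2084]
[263.4 216.2] 86 [0.6071 0.1478 0.2074]
[298.2 216.8] 55 [0.6033 0.0542 0.2069]
scene knob 424 [0.59522301 0.03613246 0.24665431] [0.64651562 0.08551826 0.28163915] [0.63029105 0.0660022  0.27398782]
[0.62118071 0.06093286 0.27756346]
((0.6211832165718079, 0.0603143647313118), (0.052092425525188446, 0.2389649748802185), 6.662598609924316) 0.19288699689539374
```

View pics/crop.png

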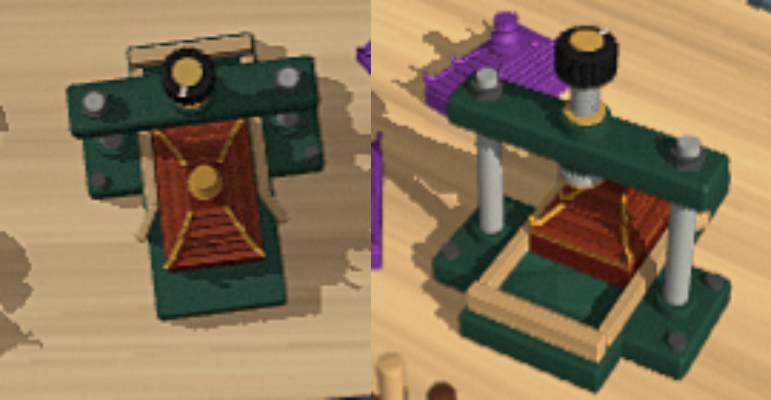

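The crop shows the roof standing square on the front part of the bed, with its finial at about top pixel (302,244). The knob's white mark points towards the front.

```bash
python3 - <<'E'
from h import *
d=np.load("top0.npz"); P=d["P"]; img=d["img"].astype(int); z=d["z"]
th=np.radians(6.2); A=np.array([.619,.0585]); ex=np.array([np.cos(th),np.sin(th)]); ey=np.array([-ex[1],ex[0]])
L=np.stack([(P[...,:2]-A)@ex,(P[...,:2]-A)@ey,P[...,2]],-1)*1000
u,v=302,244
q=L[v-8:v+9,u-8:u+9].reshape(-1,3); t=q[q[:,2]>np.percentile(q[:,2],95)-5]; print("fin top",t.mean(0).round(1),t.min(0).round(1),t.max(0).round(1))
for u in (299,303,307):
  print(u)
  for v in range(258,296,2): print(v,L[v,u].round(0),img[v,u])
s=np.load("scene0.npz");P2=s["P"];L2=np.stack([(P2[...,:2]-A)@ex,(P2[...,:2]-A)@ey,P2[...,2]],-1)*1000
r,g,b=[img[...,i] for i in range(3)]
m=(r>g+35)&(r>b+40)&(abs(L[...,1])<60)&(L[...,0]<0)&(L[...,0]>-200)&(L[...,2]>35)&(L[...,2]<63);q=L[m];print("low roof",q.min(0),q.max(0),np.percentile(q,[2,98],axis=0).round(1))
E
```

```text
fin top [-78.   -2.1 178. ] [-381.5  -37.4  137.1] [ -60.3   10.4 1749.4]
299
258 [-107.   12.   85.] [106  37  26]
260 [-112.   13.   80.] [94 37 21]
262 [-119.   14.   85.] [126  53  31]
264 [-122.   15.   66.] [79 36 24]
266 [-128.   15.   72.] [67 29 22]
268 [-133.   16.   62.] [113  42  28]
270 [-138.   17.   61.] [127  53  33]
272 [-144.   18.   59.] [73 28 14]
274 [-145.   20.   25.] [29 35 28]
276 [-152.   20.   32.] [24 42 29]
278 [-158.   21.   36.] [44 70 60]
280 [-163.   22.   30.] [40 68 55]
282 [-169.   22.   32.] [44 70 57]
284 [-174.   23.   24.] [42 69 57]
286 [-180.   24.   24.] [34 63 52]
288 [-187.   25.   29.] [41 67 55]
290 [-191.   26.   13.] [51 43 31]
292 [-194.   27.   -8.] [140 116  87]
294 [-201.   28.   -5.] [139 113  85]
303
258 [-109.    1.   84.] [111  49  34]
260 [-113.    2.   76.] [126  52  35]
262 [-119.    2.   77.] [65 27 11]
264 [-125.    3.   77.] [106  44  30]
266 [-129.    4.   64.] [68 31 21]
268 [-135.    5.   69.] [86 30 16]
270 [-140.    6.   62.] [127  57  40]
272 [-144.    7.   52.] [43 10 11]
274 [-147.    8.   27.] [20 45 36]
276 [-15
[... 477 characters left out ...]
  69.] [128  53  34]
266 [-131.   -7.   70.] [109  42  29]
268 [-135.   -7.   58.] [58 25 14]
270 [-141.   -6.   61.] [131  59  41]
272 [-146.   -5.   50.] [31 10  1]
274 [-148.   -4.   22.] [34 51 45]
276 [-155.   -3.   30.] [24 47 37]
278 [-160.   -2.   27.] [32 56 43]
280 [-167.   -2.   36.] [25 42 36]
282 [-171.   -1.   20.] [43 70 57]
284 [-178.   -0.   26.] [36 65 52]
286 [-184.    1.   28.] [38 66 56]
288 [-190.    1.   30.] [22 41 33]
290 [-192.    3.   -1.] [143 116  83]
292 [-198.    3.   -1.] [131 109  82]
294 [-204.    4.   -5.] [202 171 132]
low roof [-145.61356936  -49.652543     35.19988374] [-0.69011782 50.52737316 62.96138762] [[-143.8  -48.5   48.5]
 [  -1.7   48.9   62.9]]
```

```bash
cat >> h.py <<'E'
th=np.radians(6.2); A=np.array([.619,.0585,0]); EX=np.array([np.cos(th),np.sin(th),0]); EY=np.array([-EX[1],EX[0],0])
def orient(yaw,tilt=0):
    # tool x along -press x rotated by yaw (clockwise from above positive), z down tilted towards +press x
    z=np.array([0,0,-1.]); x=R.from_rotvec([0,0,-yaw]).apply(EX); m=np.stack([x,np.cross(z,x),z],1)
    return R.from_rotvec(-EY*tilt)*R.from_matrix(m)
def go(p,Rt,s=None):
    s=s or ctrl.state(); R0=R.from_rotvec(s["ee_rot"])
    t=R0.inv().apply(np.array(p)-s["position"])/.5; w=(R0.inv()*Rt).as_rotvec()/(np.pi/2)
    print("trans",t.round(4).tolist(),"twist",w.round(4).tolist())
def loc(x,y,z): return A+EX*x+EY*y+np.array([0,0,z])
def st():
    s=ctrl.state(); p=s["position"]-A
    print("t",round(s["clock"],2),"loc",(np.array([p@EX,p@EY,p[2]])*1e3).round(2),"F",s["ft_force"].round(2),"M",s["torque"].round(3),"q",s["joint_positions"].round(2),"w",round(s["grip_width"],4),"ff",s["finger_force"])
    return s
E
python3 - <<'E'
from h import *
s=st(); R0=R.from_rotvec(s["ee_rot"]); print(R0.as_matrix().round(3), loc(-.18,0,.04))
for y in (0,np.pi): go(loc(-.185,0,.2),orient(y,np.radians(20)))
print(orient(0,np.radians(20)).as_matrix()[:,2])
E
```

```text
t 0.1 loc [-527.45 -558.02  230.45] F [0.88 0.84 0.15] M [-0.025  0.009  0.002] q [-1.5   0.18  1.61 -0.    1.35 -0.21] w 0.0853 ff 0.0
[[ 0.963  0.269 -0.   ]
 [ 0.269 -0.963  0.002]
 [ 0.    -0.002 -1.   ]] [0.44005283 0.03906012 0.04      ]
trans [0.8585, -0.9886, 0.0627] twist [-0.0193, 0.2216, 0.1036]
trans [0.8585, -0.9886, 0.0627] twist [-0.3292, -0.0287, -1.868]
[ 0.34001966  0.03693796 -0.93969262]
```

Call:
drive_tool(motion=[{"translation": [0.04, -0.05, 0.0], "twist": [0, 0, 0], "hand": -1}, {"translation": [0.8585, -0.9886, 0.06], "twist": [-0.0193, 0.2216, 0.1036], "hand": -1}, {"translation": [0.8585, -0.9886, 0.06], "twist": [-0.0193, 0.2216, 0.1036], "hand": -1}, {"translation": [0.8585, -0.9886, 0.06], "twist": [-0.0193, 0.2216, 0.1036], "hand": -1}, {"translation": [0.8585, -0.9886, 0.06], "twist": [-0.0193, 0.2216, 0.1036], "hand": -1}, {"translation": [0.8585, -0.9886, 0.06], "twist": [-0.0193, 0.2216, 0.1036], "hand": -1}, {"translation": [0.8585, -0.9886, 0.06], "twist": [-0.0193, 0.2216, 0.1036], "hand": -1}, {"translation": [0.8585, -0.9886, 0.06], "twist": [-0.0193, 0.2216, 0.1036], "hand": -1}, {"translation": [0.8585, -0.9886, 0.06], "twist": [-0.0193, 0.2216, 0.1036], "hand": -1}, {"translation": [0.8585, -0.9886, 0.06], "twist": [-0.0193, 0.2216, 0.1036], "hand": -1}, {"translation": [0.8585, -0.9886, 0.06], "twist": [-0.0193, 0.2216, 0.1036], "hand": -1}, {"translation": [0.8585, -0.9886, 0.06], "twist": [-0.0193, 0.2216, 0.1036], "hand": -1}, {"translation": [0.8585, -0.9886, 0.06], "twist": [-0.0193, 0.2216, 0.1036], "hand": -1}, {"translation": [0.8585, -0.9886, 0.06], "twist": [-0.0193, 0.2216, 0.1036], "hand": -1}, {"translation": [0.8585, -0.9886, 0.06], "twist": [-0.0193, 0.2216, 0.1036], "hand": -1}, {"translation": [0.8585, -0.9886, 0.06], "twist": [-0.0193, 0.2216, 0.1036], "hand": -1}, {"translation": [0.8585, -0.9886, 0.06], "twist": [-0.0193, 0.2216, 0.1036], "hand": -1}, {"translation": [0.8585, -0.9886, 0.06], "twist": [-0.0193, 0.2216, 0.1036], "hand": -1}, {"translation": [0.8585, -0.9886, 0.06], "twist": [-0.0193, 0.2216, 0.1036], "hand": -1}, {"translation": [0.8585, -0.9886, 0.06], "twist": [-0.0193, 0.2216, 0.1036], "hand": -1}])

```text
clock: 1.77
position: [0.4349, 0.0367, 0.2011]
ee_rot: [-3.073, -0.163, -0.541]
ft_force: [0.2, 0.3, 0.5]
grip_width: 0.0001
finger_force: 0.0
```

```bash
python3 - <<'E'
from h import *
s=st(); Rt=orient(0,np.radians(20))
go(loc(-.185,0,.042),Rt); go(loc(-.165,0,.042),Rt)
R0=R.from_rotvec(s["ee_rot"]); print("ex in tool/10mm",R0.inv().apply(EX*.01)/.5)
E
```

```text
t 1.77 loc [-185.36   -1.8   201.13] F [0.25 0.3  0.46] M [0.052 0.19  0.009] q [-0.29 -0.4   2.23  0.16  0.99  1.11] w 0.0001 ff 0.0
trans [-0.1081, -0.0042, 0.2994] twist [0.0016, 0.0002, -0.0009]
trans [-0.0705, -0.0043, 0.313] twist [0.0016, 0.0002, -0.0009]
ex in tool/10mm [ 1.87964618e-02 -4.48112585e-05  6.83308238e-03]
```

Call:
drive_tool(motion=[{"translation": [-0.1081, -0.0042, 0.28], "twist": [0.0016, 0, -0.001], "hand": -1}, {"translation": [-0.1081, -0.0042, 0.301], "twist": [0.0016, 0, -0.001], "hand": -1}, {"translation": [-0.1081, -0.0042, 0.301], "twist": [0.0016, 0, -0.001], "hand": -1}, {"translation": [-0.1081, -0.0042, 0.301], "twist": [0.0016, 0, -0.001], "hand": -1}, {"translation": [-0.1081, -0.0042, 0.301], "twist": [0.0016, 0, -0.001], "hand": -1}, {"translation": [-0.1081, -0.0042, 0.301], "twist": [0.0016, 0, -0.001], "hand": -1}, {"translation": [-0.09, -0.0042, 0.308], "twist": [0.0016, 0, -0.001], "hand": -1}, {"translation": [-0.075, -0.0042, 0.313], "twist": [0.0016, 0, -0.001], "hand": -1}, {"translation": [-0.075, -0.0042, 0.313], "twist": [0.0016, 0, -0.001], "hand": -1}])

```text
clock: 2.52
position: [0.4585, 0.0402, 0.0459]
ee_rot: [-3.071, -0.169, -0.556]
ft_force: [-0.2, -0.1, -0.4]
grip_width: 0.0002
finger_force: 0.0
```

```bash
python3 - <<'E'
from h import *
s=st(); Rt=orient(0,np.radians(20))
go(loc(-.09,0,.0405),Rt)
E
```

```text
t 2.52 loc [-161.59   -0.9    45.88] F [-0.17 -0.09 -0.36] M [-0.031  0.22  -0.013] q [-0.26  0.    2.3   0.25  0.52  1.  ] w 0.0002 ff 0.0
trans [0.1303, -0.0017, 0.0603] twist [0.0018, -0.0059, 0.0014]
```

Call:
drive_tool(motion=[{"translation": [0, 0, 0], "twist": [0, 0, 0], "hand": -1}, {"translation": [0, 0, 0], "twist": [0, 0, 0], "hand": -1}, {"translation": [0, 0, 0], "twist": [0, 0, 0], "hand": -1}])

```text
clock: 2.77
position: [0.4535, 0.0419, 0.0423]
ee_rot: [-3.07, -0.171, -0.544]
ft_force: [0.6, 0.5, -0.2]
grip_width: 0.0001
finger_force: 0.0
```

```bash
python3 - <<'E'
from h import *
s=st(); Rt=orient(0,np.radians(20))
go(loc(-.09,0,.0405),Rt)
E
```

```text
t 2.77 loc [-166.33    1.32   42.33] F [ 0.59  0.46 -0.23] M [-0.019  0.162  0.004] q [-0.26  0.01  2.3   0.25  0.52  1.  ] w 0.0001 ff 0.0
trans [0.1421, 0.0031, 0.0559] twist [-0.0004, -0.001, 0.0018]
```

Call:
drive_tool(motion=[{"translation": [0.006, 0.0, 0.002], "twist": [0, 0, 0.001], "hand": -1}, {"translation": [0.012, 0.0, 0.005], "twist": [0, 0, 0.001], "hand": -1}, {"translation": [0.018, 0.001, 0.007], "twist": [0, 0, 0.001], "hand": -1}, {"translation": [0.024, 0.001, 0.01], "twist": [0, 0, 0.001], "hand": -1}, {"translation": [0.031, 0.001, 0.012], "twist": [0, 0, 0.001], "hand": -1}, {"translation": [0.038, 0.001, 0.015], "twist": [0, 0, 0.001], "hand": -1}, {"translation": [0.046, 0.001, 0.018], "twist": [0, 0, 0.001], "hand": -1}, {"translation": [0.054, 0.001, 0.021], "twist": [0, 0, 0.001], "hand": -1}, {"translation": [0.062, 0.001, 0.024], "twist": [0, 0, 0.001], "hand": -1}, {"translation": [0.07, 0.002, 0.027], "twist": [0, 0, 0.001], "hand": -1}, {"translation": [0.078, 0.002, 0.03], "twist": [0, 0, 0.001], "hand": -1}, {"translation": [0.086, 0.002, 0.033], "twist": [0, 0, 0.001], "hand": -1}, {"translation": [0.094, 0.002, 0.036], "twist": [0, 0, 0.001], "hand": -1}, {"translation": [0.102, 0.002, 0.04], "twist": [0, 0, 0.001], "hand": -1}, {"translation": [0.11, 0.003, 0.043], "twist": [0, 0, 0.001], "hand": -1}, {"translation": [0.117, 0.003, 0.046], "twist": [0, 0, 0.001], "hand": -1}, {"translation": [0.123, 0.003, 0.048], "twist": [0, 0, 0.001], "hand": -1}, {"translation": [0.129, 0.003, 0.051], "twist": [0, 0, 0.001], "hand": -1}, {"translation": [0.134, 0.003, 0.053], "twist": [0, 0, 0.001], "hand": -1}, {"translation": [0.138, 0.003, 0.054], "twist": [0, 0, 0.001], "hand": -1}])

```text
clock: 4.43
position: [0.5259, 0.0488, 0.0386]
ee_rot: [-3.07, -0.168, -0.536]
ft_force: [-3.5, -0.9, 0.8]
grip_width: -0.0004
finger_force: 1.9
```

```bash
python3 - <<'E'
from h import *
s=st(); c=camera("top"); cv2.imwrite("pics/top1.png",cv2.resize(c["image"][180:330,230:380],(600,600))[...,::-1])
E
```

```text
t 4.43 loc [-93.58   0.38  38.64] F [-3.55 -0.9   0.8 ] M [-0.072  0.704 -0.016] q [-0.2   0.17  2.12  0.21  0.52  1.1 ] w -0.0004 ff 1.9328874070197344
```

View pics/top1.png

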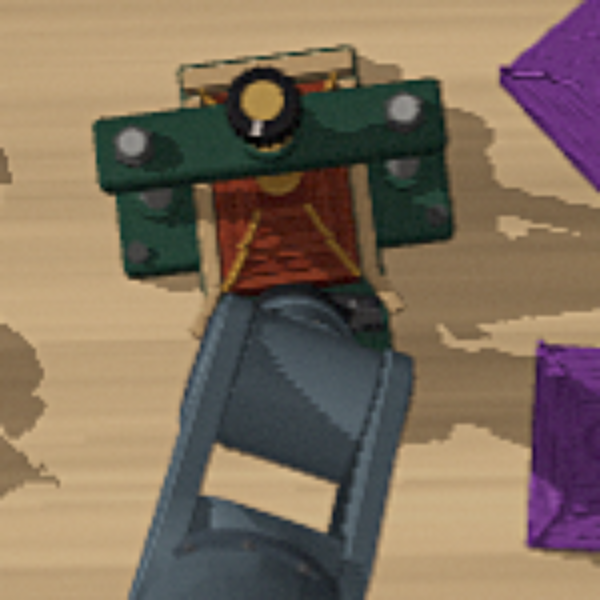

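The picture shows the roof square between the fences, sliding under the crosshead, with its finial at about (280,182) in the crop. There is roughly a centimetre left to the stop.

Call:
drive_tool(motion=[{"translation": [0.002, 0, 0.0007], "twist": [0, 0, 0], "hand": -1}, {"translation": [0.004, 0, 0.0013], "twist": [0, 0, 0], "hand": -1}, {"translation": [0.006, 0, 0.002], "twist": [0, 0, 0], "hand": -1}, {"translation": [0.008, 0, 0.0027], "twist": [0, 0, 0], "hand": -1}, {"translation": [0.01, 0, 0.0033], "twist": [0, 0, 0], "hand": -1}])

```text
clock: 4.9
position: [0.532, 0.049, 0.0396]
ee_rot: [-3.07, -0.167, -0.54]
ft_force: [-3.0, -0.1, -2.1]
grip_width: 0.0001
finger_force: 1.1
```

Call:
drive_tool(motion=[{"translation": [0.0015, 0, 0.0005], "twist": [0, 0, 0], "hand": -1}, {"translation": [0.003, 0, 0.001], "twist": [0, 0, 0], "hand": -1}])

```text
clock: 5.07
position: [0.5336, 0.0492, 0.0397]
ee_rot: [-3.07, -0.167, -0.54]
ft_force: [-5.1, -1.3, -1.3]
grip_width: 0.0
finger_force: 2.6
```

```bash
python3 - <<'E'
from h import *
s=st()
E
```

```text
t 5.07 loc [-8.593e+01 -1.000e-02  3.971e+01] F [-5.12 -1.29 -1.26] M [-0.12   1.027 -0.046] q [-0.19  0.19  2.11  0.21  0.52  1.11] w 0.0 ff 2.6112420670688152
```

Call:
drive_tool(motion=[{"translation": [0.0015, 0, 0.0005], "twist": [0, 0, 0], "hand": -1}, {"translation": [0.003, 0, 0.001], "twist": [0, 0, 0], "hand": -1}])

```text
clock: 5.23
position: [0.5339, 0.0494, 0.0394]
ee_rot: [-3.071, -0.168, -0.536]
ft_force: [-16.7, -5.7, 12.6]
grip_width: -0.0002
finger_force: 8.6
```

Call:
drive_tool(motion=[{"translation": [0.0015, 0, 0.0005], "twist": [0, 0, 0], "hand": -1}, {"translation": [0.003, 0, 0.001], "twist": [0, 0, 0], "hand": -1}])

```text
clock: 5.4
position: [0.534, 0.0495, 0.0392]
ee_rot: [-3.071, -0.169, -0.532]
ft_force: [-23.1, -5.6, 14.3]
grip_width: 0.0
finger_force: 11.6
```

Call:
drive_tool(motion=[{"translation": [-0.02, 0, -0.007], "twist": [0, 0, 0], "hand": -1}, {"translation": [-0.06, 0, -0.03], "twist": [0, 0, 0], "hand": -1}, {"translation": [-0.1, 0, -0.15], "twist": [0, 0, 0], "hand": -1}, {"translation": [-0.1, 0, -0.4], "twist": [0, 0, 0], "hand": 0}, {"translation": [-0.1, 0, -0.6], "twist": [0, 0, 0], "hand": 1}, {"translation": [-0.1, 0, -0.6], "twist": [0, 0, 0], "hand": 1}, {"translation": [-0.1, 0, -0.6], "twist": [0, 0, 0], "hand": 1}, {"translation": [-0.1, 0, -0.6], "twist": [0, 0, 0], "hand": 1}, {"translation": [-0.1, 0, -0.6], "twist": [0, 0, 0], "hand": 1}, {"translation": [-0.1, 0, -0.6], "twist": [0, 0, 0], "hand": 1}, {"translation": [-0.1, 0, -0.6], "twist": [0, 0, 0], "hand": 1}, {"translation": [-0.1, 0, -0.6], "twist": [0, 0, 0], "hand": 1}, {"translation": [-0.1, 0, -0.6], "twist": [0, 0, 0], "hand": 1}, {"translation": [-0.1, 0, -0.6], "twist": [0, 0, 0], "hand": 1}])

```text
clock: 6.57
position: [0.3879, 0.0333, 0.3032]
ee_rot: [-3.07, -0.167, -0.537]
ft_force: [-0.3, -0.4, -0.4]
grip_width: 0.0856
finger_force: 0.0
```

```bash
python3 - <<'E'
from h import *
s=st()
go(loc(-.09,0,.36),orient(-1.2))
c=camera("top"); cv2.imwrite("pics/top2.png",cv2.resize(c["image"][180:330,230:380],(600,600))[...,::-1])
P=world(c);L=np.stack([(P-A)@EX,(P-A)@EY,P[...,2]],-1)*1000
r,g,b=[c["image"][...,i].astype(int) for i in range(3)]
m=(r>g+35)&(r>b+40)&(abs(L[...,1])<60)&(L[...,0]<0)&(L[...,0]>-150)&(L[...,2]>35)&(L[...,2]<66);q=L[m];print(len(q),len(q) and np.percentile(q,[2,98],axis=0).round(1))
c=camera("scene"); P=world(c); L=np.stack([(P-A)@EX,(P-A)@EY,P[...,2]],-1)*1000
m=(np.hypot(L[...,0],L[...,1])<22)&(L[...,2]>262)&(L[...,2]<300)&(c["z_map"]>0);q=L[m];print("knob top scene",len(q),np.percentile(q[:,2],[50,80,95]))
E
```

```text
t 6.57 loc [-2.3252e+02 -1.2000e-01  3.0316e+02] F [-0.35 -0.45 -0.39] M [-0.016  0.168  0.002] q [-0.36 -0.64  2.17  0.16  1.31  1.09] w 0.0856 ff 0.0
trans [0.3067, -0.0002, -0.0101] twist [0.1311, -0.1942, -0.7555]
233 [[-74.1 -48.7  51.3]
 [ -3.7  47.2  65.7]]
knob top scene 181 [277.14169149 278.32604683 279.80129997]
```

View pics/top2.png

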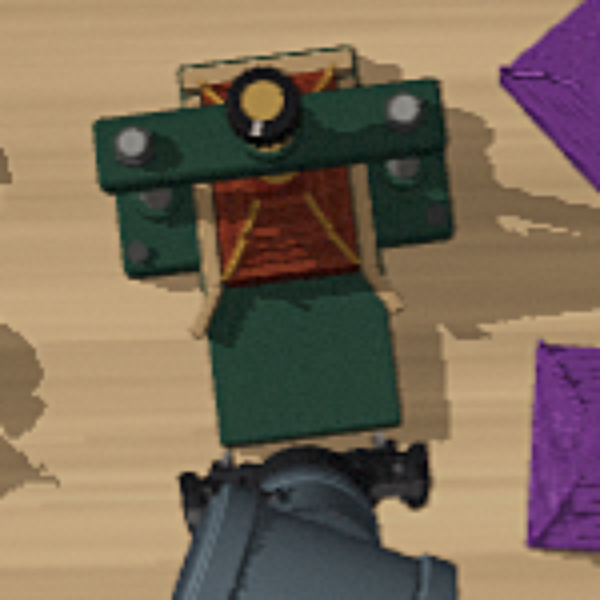

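The roof is home against the stop, its front edge at row 278 of the crop, and it sits square.

Call:
drive_tool(motion=[{"translation": [0.1, 0, -0.09], "twist": [0.0, -0.05, -0.1], "hand": 1}, {"translation": [0.3067, 0, -0.0101], "twist": [0.1311, -0.1942, -0.7555], "hand": 1}, {"translation": [0.3067, 0, -0.0101], "twist": [0.1311, -0.1942, -0.7555], "hand": 1}, {"translation": [0.3067, 0, -0.0101], "twist": [0.1311, -0.1942, -0.7555], "hand": 1}, {"translation": [0.3067, 0, -0.0101], "twist": [0.1311, -0.1942, -0.7555], "hand": 1}, {"translation": [0.3067, 0, -0.0101], "twist": [0.1311, -0.1942, -0.7555], "hand": 1}, {"translation": [0.3067, 0, -0.0101], "twist": [0.1311, -0.1942, -0.7555], "hand": 1}, {"translation": [0.3067, 0, -0.0101], "twist": [0.1311, -0.1942, -0.7555], "hand": 1}, {"translation": [0.3067, 0, -0.0101], "twist": [0.1311, -0.1942, -0.7555], "hand": 1}, {"translation": [0.3067, 0, -0.0101], "twist": [0.1311, -0.1942, -0.7555], "hand": 1}, {"translation": [0.3067, 0, -0.0101], "twist": [0.1311, -0.1942, -0.7555], "hand": 1}, {"translation": [0.3067, 0, -0.0101], "twist": [0.1311, -0.1942, -0.7555], "hand": 1}, {"translation": [0.3067, 0, -0.0101], "twist": [0.1311, -0.1942, -0.7555], "hand": 1}, {"translation": [0.3067, 0, -0.0101], "twist": [0.1311, -0.1942, -0.7555], "hand": 1}, {"translation": [0.3067, 0, -0.0101], "twist": [0.1311, -0.1942, -0.7555], "hand": 1}])

```text
clock: 7.92
position: [0.5296, 0.0483, 0.3619]
ee_rot: [2.493, 1.908, 0.003]
ft_force: [-0.1, 0.3, 0.0]
grip_width: 0.0857
finger_force: 0.0
```

```bash
python3 - <<'E'
from h import *
s=st()
go(loc(0,0,.34),orient(-2.5)); go(loc(-.05,0,.34),orient(-2.5))
E
```

```text
t 7.92 loc [-90.01  -0.44 361.94] F [-0.14  0.26  0.01] M [0.021 0.035 0.043] q [-0.13  0.    1.54 -0.    1.6   0.13] w 0.0857 ff 0.0
trans [0.0664, 0.1672, 0.0444] twist [0.0018, 0.0013, -0.8289]
trans [0.03, 0.0741, 0.0441] twist [0.0018, 0.0013, -0.8289]
```

Call:
drive_tool(motion=[{"translation": [0.0664, 0.1672, 0.0444], "twist": [0.0018, 0.0013, -0.8289], "hand": 1}, {"translation": [0.0664, 0.1672, 0.0444], "twist": [0.0018, 0.0013, -0.8289], "hand": 1}, {"translation": [0.0664, 0.1672, 0.0444], "twist": [0.0018, 0.0013, -0.8289], "hand": 1}, {"translation": [0.0664, 0.1672, 0.0444], "twist": [0.0018, 0.0013, -0.8289], "hand": 1}, {"translation": [0.0664, 0.1672, 0.0444], "twist": [0.0018, 0.0013, -0.8289], "hand": 1}, {"translation": [0.0664, 0.1672, 0.0444], "twist": [0.0018, 0.0013, -0.8289], "hand": 1}, {"translation": [0.0664, 0.1672, 0.0444], "twist": [0.0018, 0.0013, -0.8289], "hand": 1}, {"translation": [0.0664, 0.1672, 0.0444], "twist": [0.0018, 0.0013, -0.8289], "hand": 1}, {"translation": [0.0664, 0.1672, 0.0444], "twist": [0.0018, 0.0013, -0.8289], "hand": 1}, {"translation": [0.0664, 0.1672, 0.0444], "twist": [0.0018, 0.0013, -0.8289], "hand": 1}, {"translation": [0.0664, 0.1672, 0.0444], "twist": [0.0018, 0.0013, -0.8289], "hand": 1}, {"translation": [0.0664, 0.1672, 0.0444], "twist": [0.0018, 0.0013, -0.8289], "hand": 1}])

```text
clock: 8.92
position: [0.619, 0.0586, 0.3401]
ee_rot: [-0.824, -3.031, 0.0]
ft_force: [0.1, -0.3, 0.4]
grip_width: 0.0853
finger_force: 0.0
```

Call:
drive_tool(motion=[{"translation": [0, 0, 0], "twist": [0, 0, -0.95], "hand": 1}, {"translation": [0, 0, 0], "twist": [0, 0, -0.95], "hand": 1}, {"translation": [0, 0, 0], "twist": [0, 0, -0.95], "hand": 1}, {"translation": [0, 0, 0], "twist": [0, 0, -0.95], "hand": 1}, {"translation": [0, 0, 0], "twist": [0, 0, -0.95], "hand": 1}, {"translation": [0, 0, 0], "twist": [0, 0, -0.95], "hand": 1}, {"translation": [0, 0, 0], "twist": [0, 0, -0.95], "hand": 1}, {"translation": [0, 0, 0], "twist": [0, 0, -0.95], "hand": 1}, {"translation": [0, 0, 0], "twist": [0, 0, -0.95], "hand": 1}, {"translation": [0, 0, 0], "twist": [0, 0, -0.95], "hand": 1}, {"translation": [0, 0, 0], "twist": [0, 0, -0.95], "hand": 1}, {"translation": [0, 0, 0], "twist": [0, 0, -0.95], "hand": 1}, {"translation": [0, 0, 0], "twist": [0, 0, -0.95], "hand": 1}, {"translation": [0, 0, 0], "twist": [0, 0, -0.95], "hand": 1}, {"translation": [0, 0, 0], "twist": [0, 0, -0.95], "hand": 1}, {"translation": [0, 0, 0], "twist": [0, 0, -0.95], "hand": 1}, {"translation": [0, 0, 0], "twist": [0, 0, -0.95], "hand": 1}])

```text
clock: 10.33
position: [0.6191, 0.0588, 0.34]
ee_rot: [1.449, -2.787, -0.0]
ft_force: [0.1, -0.3, -0.1]
grip_width: 0.0856
finger_force: 0.0
```

```bash
cat > k.py <<'E'
from h import *
import sys
def knob(lo,hi):
    s=st(); c=camera("wrist"); T=np.eye(4);T[:3,:3]=R.from_rotvec(s["ee_rot"]).as_matrix();T[:3,3]=s["position"]
    P=world(c,T@c["tool_from_camera"]); L=np.stack([(P-A)@EX,(P-A)@EY,P[...,2]],-1)*1000
    m=(np.hypot(L[...,0],L[...,1])<35)&(L[...,2]>lo)&(L[...,2]<hi)&(c["z_map"]>0)
    q=L[m]; print(len(q)); 
    if len(q)>20: print(cv2.minEnclosingCircle(q[:,:2].astype(np.float32)),np.percentile(q,[2,98],axis=0).round(1),np.median(q,0).round(1))
    return c
E
python3 - <<'E'
from k import *
c=knob(268,292); cv2.imwrite("pics/w1.png",c["image"][...,::-1])
E
```

```text
t 10.33 loc [1.6000e-01 2.5000e-01 3.3997e+02] F [ 0.08 -0.28 -0.06] M [ 0.043 -0.035 -0.012] q [-0.1   0.22  1.34 -0.    1.58 -2.63] w 0.0856 ff 0.0
4387
((-1.1949790716171265, -0.4735170900821686), 25.334455490112305) [[-24.  -23.  272.2]
 [ 19.4  20.6 280.5]] [ -3.1  -2.3 277.7]
```

View pics/w1.png

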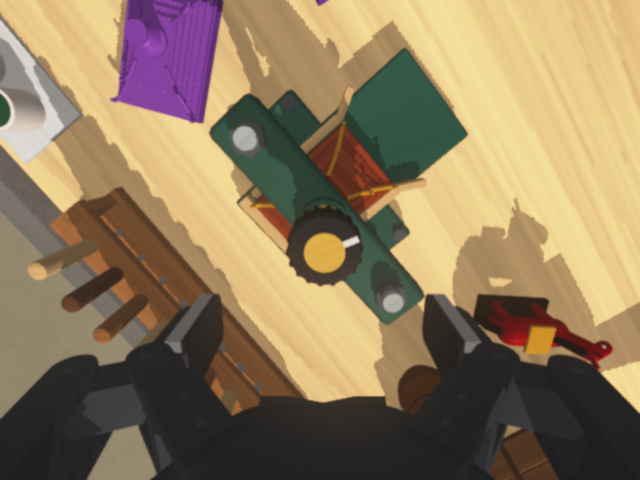

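The wrist view shows the knob at (325,245), centred between the open fingers to within about 2 mm, with its white mark at (350,241).

```bash
python3 - <<'E'
from h import *
go(loc(-.0012,-.0006,.2395),orient(-1.2-1.3-np.pi/2*.95))
E
```

```text
trans [0.0029, 0.0008, 0.2009] twist [0.0002, -0.0003, 0.0002]
```

Call:
drive_tool(motion=[{"translation": [0.0029, 0.0008, 0.05], "twist": [0, 0, 0], "hand": 1}, {"translation": [0.0029, 0.0008, 0.1], "twist": [0, 0, 0], "hand": 1}, {"translation": [0.0029, 0.0008, 0.15], "twist": [0, 0, 0], "hand": 1}, {"translation": [0.0029, 0.0008, 0.19], "twist": [0, 0, 0], "hand": 1}, {"translation": [0.0029, 0.0008, 0.2009], "twist": [0, 0, 0], "hand": 0.6}, {"translation": [0.0029, 0.0008, 0.2009], "twist": [0, 0, 0], "hand": 0.4}, {"translation": [0.0029, 0.0008, 0.2009], "twist": [0, 0, 0], "hand": 0.25}, {"translation": [0.0029, 0.0008, 0.2009], "twist": [0, 0, 0], "hand": 0.2}], grip_force=25)

```text
clock: 11.05
position: [0.619, 0.0577, 0.2415]
ee_rot: [-1.45, 2.785, -0.002]
ft_force: [-0.1, -0.1, 0.1]
grip_width: 0.051
finger_force: 0.0
```

Call:
drive_tool(motion=[{"translation": [0, 0, 0], "twist": [0, 0, 0], "hand": 0.1}, {"translation": [0, 0, 0], "twist": [0, 0, 0], "hand": 0}, {"translation": [0, 0, 0], "twist": [0, 0, 0], "hand": -0.2}, {"translation": [0, 0, 0], "twist": [0, 0, 0], "hand": -0.4}, {"translation": [0, 0, 0], "twist": [0, 0, 0], "hand": -0.4}], grip_force=25)

```text
clock: 11.47
position: [0.6183, 0.0585, 0.2419]
ee_rot: [-1.451, 2.785, -0.0]
ft_force: [-4.7, 3.8, 5.9]
grip_width: 0.0476
finger_force: 25.3
```

```bash
python3 - <<'E'
from h import *
s=st(); R0=R.from_rotvec(s["ee_rot"]); print("F tool",R0.inv().apply(s["ft_force"]).round(2),"M tool",R0.inv().apply(s["torque"]).round(3))
E
```

```text
t 11.47 loc [-7.5000e-01  4.0000e-02  2.4186e+02] F [-4.7   3.76  5.89] M [ 0.385  0.732 -0.117] q [-0.1   0.27  1.48  0.    1.39 -2.63] w 0.0476 ff 25.327211022377014
F tool [-0.39  6.   -5.9 ] M tool [-0.82   0.104  0.117]
```

Call:
drive_tool(motion=[{"translation": [0, 0.0016, -0.004], "twist": [0, 0, 0], "hand": -0.4}, {"translation": [0, 0.0016, -0.004], "twist": [0, 0, 0], "hand": -0.4}, {"translation": [0, 0.0016, -0.004], "twist": [0, 0, 0], "hand": -0.4}])

```text
clock: 11.72
position: [0.6179, 0.0585, 0.2421]
ee_rot: [-1.451, 2.785, -0.001]
ft_force: [1.5, 2.4, -1.4]
grip_width: 0.047
finger_force: 28.7
```

```bash
cat >> h.py <<'E'
def ft():
    s=st(); R0=R.from_rotvec(s["ee_rot"]); print("F tool",R0.inv().apply(s["ft_force"]).round(2),"M tool",R0.inv().apply(s["torque"]).round(3),"yaw",np.degrees(np.arctan2(*R0.as_matrix()[[1,0],0])).round(2))
E
python3 -c "
from h import *
ft()"
```

```text
t 11.72 loc [-1.1300e+00  8.0000e-02  2.4206e+02] F [ 1.52  2.44 -1.36] M [ 0.215 -0.42  -0.041] q [-0.1   0.27  1.48  0.    1.39 -2.63] w 0.047 ff 28.70463341474533
F tool [-2.87  0.16  1.36] M tool [ 0.221 -0.417  0.041] yaw -124.95
```

Call:
drive_tool(motion=[{"translation": [0, 0, 0.0006], "twist": [0, 0, 0.04], "hand": -0.4}, {"translation": [0, 0, 0.0012], "twist": [0, 0, 0.08], "hand": -0.4}, {"translation": [0, 0, 0.0018], "twist": [0, 0, 0.12], "hand": -0.4}, {"translation": [0, 0, 0.0024], "twist": [0, 0, 0.16], "hand": -0.4}, {"translation": [0, 0, 0.003], "twist": [0, 0, 0.2], "hand": -0.4}, {"translation": [0, 0, 0.0036], "twist": [0, 0, 0.24], "hand": -0.4}, {"translation": [0, 0, 0.0042], "twist": [0, 0, 0.28], "hand": -0.4}, {"translation": [0, 0, 0.0048], "twist": [0, 0, 0.32], "hand": -0.4}, {"translation": [0, 0, 0.0054], "twist": [0, 0, 0.36], "hand": -0.4}, {"translation": [0, 0, 0.006], "twist": [0, 0, 0.4], "hand": -0.4}])

```text
clock: 12.55
position: [0.6181, 0.058, 0.239]
ee_rot: [-0.515, 3.098, -0.001]
ft_force: [1.8, 0.8, -1.6]
grip_width: 0.0472
finger_force: 28.7
```

```bash
python3 -c "
from h import *
ft()"
```

```text
t 12.55 loc [ -1.    -0.42 239.04] F [ 1.76  0.84 -1.6 ] M [-0.084 -0.468  0.03 ] q [-0.1   0.27  1.48 -0.    1.39 -2.  ] w 0.0472 ff 28.662544190883636
F tool [-1.94  0.23  1.6 ] M tool [ 0.23  -0.416 -0.03 ] yaw -161.14
```

Call:
drive_tool(motion=[{"translation": [0, 0, 0.00068], "twist": [0, 0, 0.045], "hand": -0.4}, {"translation": [0, 0, 0.00135], "twist": [0, 0, 0.09], "hand": -0.4}, {"translation": [0, 0, 0.00203], "twist": [0, 0, 0.135], "hand": -0.4}, {"translation": [0, 0, 0.0027], "twist": [0, 0, 0.18], "hand": -0.4}, {"translation": [0, 0, 0.00338], "twist": [0, 0, 0.225], "hand": -0.4}, {"translation": [0, 0, 0.00405], "twist": [0, 0, 0.27], "hand": -0.4}, {"translation": [0, 0, 0.00473], "twist": [0, 0, 0.315], "hand": -0.4}, {"translation": [0, 0, 0.0054], "twist": [0, 0, 0.36], "hand": -0.4}, {"translation": [0, 0, 0.00608], "twist": [0, 0, 0.405], "hand": -0.4}, {"translation": [0, 0, 0.00675], "twist": [0, 0, 0.45], "hand": -0.4}, {"translation": [0, 0, 0.00743], "twist": [0, 0, 0.495], "hand": -0.4}, {"translation": [0, 0, 0.0081], "twist": [0, 0, 0.54], "hand": -0.4}, {"translation": [0, 0, 0.00878], "twist": [0, 0, 0.585], "hand": -0.4}, {"translation": [0, 0, 0.00945], "twist": [0, 0, 0.63], "hand": -0.4}, {"translation": [0, 0, 0.01013], "twist": [0, 0, 0.675], "hand": -0.4}, {"translation": [0, 0, 0.0108], "twist": [0, 0, 0.72], "hand": -0.4}, {"translation": [0, 0, 0.01148], "twist": [0, 0, 0.765], "hand": -0.4}, {"translation": [0, 0, 0.01215], "twist": [0, 0, 0.81], "hand": -0.4}, {"translation": [0, 0, 0.01283], "twist": [0, 0, 0.855], "hand": -0.4}, {"translation": [0, 0, 0.0135], "twist": [0, 0, 0.9], "hand": -0.4}])

```text
clock: 14.22
position: [0.6174, 0.0571, 0.2324]
ee_rot: [1.622, 2.69, -0.003]
ft_force: [-0.3, -3.0, 0.5]
grip_width: 0.0473
finger_force: 28.8
```

```bash
python3 -c "
from h import *
ft()"
```

```text
t 14.22 loc [ -1.7   -1.23 232.36] F [-0.28 -3.    0.47] M [-0.453  0.285  0.083] q [-0.1   0.28  1.49 -0.    1.38 -0.58] w 0.0473 ff 28.808282911777496
F tool [-2.52 -1.65 -0.46] M tool [ 0.463 -0.268 -0.083] yaw 117.82
```

Call:
drive_tool(motion=[{"translation": [0, 0, 0.00054], "twist": [0, 0, 0.036], "hand": -0.4}, {"translation": [0, 0, 0.00108], "twist": [0, 0, 0.072], "hand": -0.4}, {"translation": [0, 0, 0.00162], "twist": [0, 0, 0.108], "hand": -0.4}, {"translation": [0, 0, 0.00216], "twist": [0, 0, 0.144], "hand": -0.4}, {"translation": [0, 0, 0.0027], "twist": [0, 0, 0.18], "hand": -0.4}, {"translation": [0, 0, 0.00324], "twist": [0, 0, 0.216], "hand": -0.4}])

```text
clock: 14.72
position: [0.6172, 0.057, 0.2307]
ee_rot: [2.052, 2.378, -0.004]
ft_force: [-1.2, -2.3, 1.4]
grip_width: 0.0473
finger_force: 28.9
```

```bash
python3 -c "
from h import *
ft()"
```

```text
t 14.72 loc [ -1.97  -1.25 230.74] F [-1.24 -2.26  1.44] M [-0.47   0.502  0.084] q [-0.1   0.28  1.49 -0.    1.37 -0.24] w 0.0473 ff 28.870958983898163
F tool [-2.06 -1.56 -1.43] M tool [ 0.566 -0.392 -0.085] yaw 98.41
```

Call:
drive_tool(motion=[{"translation": [0, 0, 0.0001], "twist": [0, 0, 0.02], "hand": -0.4}, {"translation": [0, 0, 0.0003], "twist": [0, 0, 0.04], "hand": -0.4}, {"translation": [0, 0, 0.0006], "twist": [0, 0, 0.06], "hand": -0.4}, {"translation": [0, 0, 0.0009], "twist": [0, 0, 0.08], "hand": -0.4}])

```text
clock: 15.05
position: [0.6171, 0.0571, 0.2302]
ee_rot: [2.196, 2.246, -0.004]
ft_force: [-1.5, -1.9, 0.8]
grip_width: 0.0475
finger_force: 28.9
```

```bash
python3 -c "
from h import *
ft()"
```

```text
t 15.05 loc [ -2.06  -1.21 230.16] F [-1.52 -1.9   0.82] M [-0.382  0.534  0.082] q [-0.1   0.28  1.49 -0.    1.37 -0.12] w 0.0475 ff 28.850571513175964
F tool [-1.87 -1.56 -0.81] M tool [ 0.543 -0.37  -0.083] yaw 91.29
```

Sliding torque is steady at 0.083. I continue in small bites.

Call:
drive_tool(motion=[{"translation": [0, 0, 0.0003], "twist": [0, 0, 0.02], "hand": -0.4}, {"translation": [0, 0, 0.0006], "twist": [0, 0, 0.04], "hand": -0.4}, {"translation": [0, 0, 0.0009], "twist": [0, 0, 0.06], "hand": -0.4}, {"translation": [0, 0, 0.0012], "twist": [0, 0, 0.08], "hand": -0.4}])

```text
clock: 15.38
position: [0.617, 0.0571, 0.2295]
ee_rot: [2.333, 2.104, -0.004]
ft_force: [-2.9, -2.6, 1.3]
grip_width: 0.0473
finger_force: 28.9
```

```bash
python3 -c "
from h import *
ft()"
```

```text
t 15.38 loc [ -2.17  -1.15 229.52] F [-2.87 -2.6   1.35] M [-0.333  0.591  0.052] q [-0.1   0.28  1.49 -0.    1.37  0.01] w 0.0473 ff 28.859813511371613
F tool [-2.88 -2.59 -1.34] M tool [ 0.553 -0.392 -0.053] yaw 84.09
```

Call:
drive_tool(motion=[{"translation": [-0.0002, -0.0002, 0.0002], "twist": [0, 0, 0.02], "hand": -0.4}, {"translation": [-0.0004, -0.0004, 0.0004], "twist": [0, 0, 0.04], "hand": -0.4}, {"translation": [-0.0006, -0.0006, 0.0007], "twist": [0, 0, 0.06], "hand": -0.4}, {"translation": [-0.0008, -0.0007, 0.001], "twist": [0, 0, 0.08], "hand": -0.4}])

```text
clock: 15.72
position: [0.6168, 0.0571, 0.229]
ee_rot: [2.46, 1.953, -0.003]
ft_force: [-0.3, -2.2, 0.9]
grip_width: 0.0475
finger_force: 28.9
```

```bash
python3 -c "
from h import *
ft()"
```

```text
t 15.72 loc [ -2.37  -1.2  228.99] F [-0.32 -2.16  0.88] M [-0.073  0.328  0.06 ] q [-0.1   0.28  1.49 -0.    1.37  0.13] w 0.0475 ff 28.853420913219452
F tool [-2.18  0.18 -0.88] M tool [ 0.303 -0.145 -0.06 ] yaw 76.89
```

Call:
drive_tool(motion=[{"translation": [0, 0, 0.0002], "twist": [0, 0, 0.02], "hand": -0.4}, {"translation": [0, 0, 0.0005], "twist": [0, 0, 0.04], "hand": -0.4}, {"translation": [0, 0, 0.0008], "twist": [0, 0, 0.06], "hand": -0.4}, {"translation": [0, 0, 0.0011], "twist": [0, 0, 0.08], "hand": -0.4}])

```text
clock: 16.05
position: [0.6167, 0.0572, 0.2286]
ee_rot: [2.578, 1.795, -0.003]
ft_force: [-2.7, -0.8, 2.3]
grip_width: 0.0472
finger_force: 29.0
```

```bash
python3 -c "
from h import *
ft()"
```

```text
t 16.05 loc [ -2.43  -1.09 228.61] F [-2.69 -0.82  2.29] M [-0.031  0.581  0.216] q [-0.1   0.28  1.49 -0.    1.37  0.26] w 0.0472 ff 28.960025310516357
F tool [-1.71 -2.24 -2.29] M tool [ 0.534 -0.231 -0.217] yaw 69.71
```

Call:
drive_tool(motion=[{"translation": [0, 0, -0.0006], "twist": [0, 0, 0.008], "hand": -0.4}])

```text
clock: 16.13
position: [0.6167, 0.0572, 0.2287]
ee_rot: [2.589, 1.779, -0.003]
ft_force: [-1.1, -1.7, 0.4]
grip_width: 0.0473
finger_force: 28.8
```

```bash
python3 -c "
from h import *
ft()"
```

```text
t 16.13 loc [ -2.46  -1.03 228.66] F [-1.05 -1.68  0.35] M [-0.182  0.39   0.243] q [-0.1   0.28  1.49 -0.    1.37  0.27] w 0.0473 ff 28.839532434940338
F tool [-1.95 -0.38 -0.35] M tool [ 0.299 -0.31  -0.243] yaw 69.0
```

Call:
drive_tool(motion=[{"translation": [0, 0, 0], "twist": [0, 0, 0], "hand": -0.4}, {"translation": [0, 0, 0], "twist": [0, 0, 0], "hand": -0.4}, {"translation": [0, 0, -0.0005], "twist": [0, 0, -0.04], "hand": -0.4}, {"translation": [0, 0, -0.0011], "twist": [0, 0, -0.08], "hand": -0.4}, {"translation": [0, 0, -0.0017], "twist": [0, 0, -0.12], "hand": -0.4}, {"translation": [0, 0, -0.0024], "twist": [0, 0, -0.17], "hand": -0.4}, {"translation": [0, 0, -0.0032], "twist": [0, 0, -0.22], "hand": -0.4}, {"translation": [0, 0, -0.0039], "twist": [0, 0, -0.27], "hand": -0.4}, {"translation": [0, 0, -0.0047], "twist": [0, 0, -0.32], "hand": -0.4}, {"translation": [0, 0, -0.0055], "twist": [0, 0, -0.37], "hand": -0.4}, {"translation": [0, 0, -0.0062], "twist": [0, 0, -0.42], "hand": -0.4}, {"translation": [0, 0, -0.007], "twist": [0, 0, -0.47], "hand": -0.4}, {"translation": [0, 0, -0.0077], "twist": [0, 0, -0.52], "hand": -0.4}, {"translation": [0, 0, -0.0085], "twist": [0, 0, -0.57], "hand": -0.4}, {"translation": [0, 0, -0.0092], "twist": [0, 0, -0.62], "hand": -0.4}, {"translation": [0, 0, -0.01], "twist": [0, 0, -0.67], "hand": -0.4}])

```text
clock: 17.47
position: [0.6175, 0.0572, 0.2333]
ee_rot: [1.337, 2.842, -0.001]
ft_force: [2.5, -2.7, -1.9]
grip_width: 0.0473
finger_force: 28.7
```

```bash
python3 -c "
from h import *
ft()"
```

```text
t 17.47 loc [ -1.66  -1.17 233.26] F [ 2.5  -2.68 -1.88] M [-0.57  -0.073 -0.026] q [-0.1   0.28  1.49 -0.    1.38 -0.79] w 0.0473 ff 28.662654161453247
F tool [-3.66  0.21  1.88] M tool [ 0.307 -0.486  0.026] yaw 129.61
```

Call:
drive_tool(motion=[{"translation": [0, 0, 0], "twist": [0, 0, 0], "hand": -0.4}, {"translation": [0, 0, 0], "twist": [0, 0, 0], "hand": 0.3}, {"translation": [0, 0, 0], "twist": [0, 0, 0], "hand": 0.6}, {"translation": [0, 0, 0], "twist": [0, 0, 0], "hand": 1}, {"translation": [0, 0, 0], "twist": [0, 0, 0], "hand": 1}, {"translation": [0, 0, 0], "twist": [0, 0, 0], "hand": 1}, {"translation": [0, 0, 0], "twist": [0, 0, 0], "hand": 1}, {"translation": [0, 0, -0.05], "twist": [0, 0, 0], "hand": 1}, {"translation": [0, 0, -0.12], "twist": [0, 0, 0], "hand": 1}, {"translation": [0, 0, -0.2], "twist": [0, 0, 0], "hand": 1}, {"translation": [0, 0, -0.22], "twist": [0, 0, 0], "hand": 1}, {"translation": [0, 0, -0.22], "twist": [0, 0, 0], "hand": 1}])

```text
clock: 18.47
position: [0.6189, 0.0579, 0.3488]
ee_rot: [1.34, 2.833, 0.004]
ft_force: [0.6, -0.8, -1.1]
grip_width: 0.0857
finger_force: 0.0
```

```bash
python3 - <<'E'
from k import *
c=knob(255,285); w=c["image"]
d=camera("scene"); t=d["image"][220:360,260:400]
P=world(d);L=np.stack([(P-A)@EX,(P-A)@EY,P[...,2]],-1)*1000
m=(np.hypot(L[...,0],L[...,1])<22)&(L[...,2]>250)&(L[...,2]<300)&(d["z_map"]>0);q=L[m];print("knob top scene",len(q),np.percentile(q[:,2],[50,80,95]))
cv2.imwrite("pics/end.png",np.hstack([cv2.resize(w,(440,330)),cv2.resize(t,(330,330))])[...,::-1])
E
```

```text
t 18.47 loc [-1.7000e-01 -6.1000e-01  3.4884e+02] F [ 0.63 -0.79 -1.11] M [-0.058  0.03  -0.014] q [-0.1   0.21  1.34 -0.    1.58 -0.78] w 0.0857 ff 0.0
3874
((-1.3721351623535156, -0.7740147709846497), 25.301712036132812) [[-24.  -21.3 259.4]
 [ 19.9  22.3 271.7]] [ -2.9   1.8 268.9]
knob top scene 178 [268.37682279 269.7136085  271.03618459]
```

View pics/end.png

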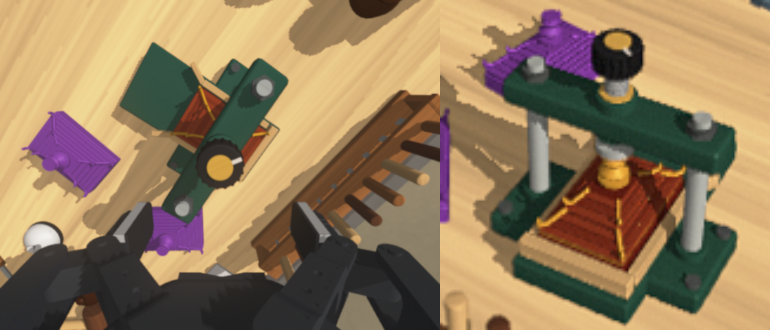

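The knob has not slipped in the grip: its mark is at the same angle to the fingers as before. It sits about 9 mm below its start, the roof is home, and nothing else has moved.

```bash
python3 -c "
from rig import ctrl
print(ctrl.finish_job())"
```

```text
the job is handed in; nothing more can be done
None
```

The job is handed in: the roof is against the rear stop, the dowel was bottomed at about 47 N (from the knob torque), and the foot was backed off to an estimated 4.5 mm above the finial. The arm came near nothing but the press, I saw no sign of the horse, jars or bell moving, and it took about 18.5 s.

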